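# Gauge the specimen pot that fits

## Task

Three yellow-capped specimen pots stand on the bench; find the one that enters the wide GO slot (green floor) of the gauging board but is stopped by its narrow NO-GO slot (red floor). Prove it: hold it upright and lower it between the GO rails down to the slot's floor, lift it out, then lower it onto the middle of the NO-GO slot so that it rests on the rails for a moment. Finally set it down, without dropping it, upright in the board's blue pass bay and let go; leave the other two yellow-capped pots standing where they are.

Things in the scene. Friction and masses are not known exactly. Their poses are not given: they have to be found in the camera images.
- pot_mid: The middle-sized yellow-capped pot: upright round pot, 40 mm in diameter over its whole height, cap included, 80 mm tall, pale with a white label; loose. Origin at the centre of its underside, z up. It is the one that fits: narrower than the GO slot, wider than the NO-GO slot. About 60 to 130 g.
- pot_narrow: The narrow yellow-capped pot: upright round pot, 26 mm in diameter over its whole height, cap included, 80 mm tall, pale with a white label; loose. Origin at the centre of its underside, z up. It would pass both slots. To be left alone.
- pot_wide: The wide yellow-capped pot: upright round pot, 56 mm in diameter over its whole height, cap included, 80 mm tall, pale with a white label; loose. Origin at the centre of its underside, z up. It would enter neither slot. To be left alone. Other pots do not count: a 55 mm tall one with a blue cap, 40 mm wide, and three white-capped ones at the far edge. Pots on the work area stand 100 mm or more apart.
- board: The gauging board (all in mm): fixed plate 130 (x) x 260 (y) x 6; origin under its centre, on the table. 3 rails along x, 130 long, tops 36 above the table. GO slot: green floor, centre line y=+87, 50 wide, top edges chamfered 5. NO-GO slot: red floor, y=+21, 30 wide. Both open-ended. Pass bay: blue floor, centre (0,-67), inside 114 (x) x 110 (y), rim 8 thick, top at 18, last rail on its +y side. Floors at 6.
Things that resemble listed ones, but are neither listed nor needed, are in the scene too. Leave any pink look-alike of the pot_mid alone.

How it is judged:
On the way, in this order (a step that is already met when the one before it is completed fails the run):
1. the middle-sized pot is upright between the GO rails, its underside within 10 mm of the slot's floor (x of pot_mid in the frame of board between -0.055 and 0.055 m and y of pot_mid in the frame of board between 0.075 and 0.099 m and z of pot_mid in the frame of board between 0.003 and 0.016 m and angle between pot_mid's own z axis and vertical below 0.17 rad), for 0.1 s.
2. the same pot rests upright on the rails of the NO-GO slot, stopped by them, its axis within 10 mm of the slot's centre line (x of pot_mid in the frame of board between -0.055 and 0.055 m and y of pot_mid in the frame of board between 0.011 and 0.031 m and z of pot_mid in the frame of board between 0.032 and 0.041 m and angle between pot_mid's own z axis and vertical below 0.17 rad and contact force between pot_mid and board above 0.2 N), for 0.2 s.
3. the pot is brought down in the gripper to within 12 mm of the pass bay's floor (not dropped in) (x of pot_mid in the frame of board between -0.042 and 0.042 m and y of pot_mid in the frame of board between -0.109 and -0.025 m and z of pot_mid in the frame of board between 0.003 and 0.018 m and angle between pot_mid's own z axis and vertical below 0.17 rad and contact force between pot_mid and the fingers above 0.3 N), for 0.05 s.
At the end, for the whole second after the job is handed in: The middle-sized pot stands upright (within about 6 degrees) and at rest on the floor of the pass bay, its axis within 42 mm of the bay's centre along each of the board's axes; the narrow and the wide pot still stand within 30 mm of where they started, tilted less than about 11 degrees (x of pot_mid in the frame of board between -0.042 and 0.042 m and y of pot_mid in the frame of board between -0.109 and -0.025 m and z of pot_mid in the frame of board between 0.003 and 0.01 m and angle between pot_mid's own z axis and vertical below 0.1 rad and linear speed of pot_mid below 0.02 m/s and distance of each of pot_narrow, pot_wide from where it was at the start of the episode below 0.03 m and angle between each of pot_narrow, pot_wide's own z axis and vertical below 0.2 rad); the robot touches nothing.
It fails at once if the narrow or the wide pot is moved more than 30 mm or tipped (not (distance of each of pot_narrow, pot_wide from where it was at the start of the episode below 0.03 m and angle between each of pot_narrow, pot_wide's own z axis and vertical below 0.2 rad)).
It also fails if it takes over 48 s, if anything falls off the work surface, if the arm or the gripper's body presses on something with over 40 N, if the wrist force passes 120 N, or if a joint passes its speed limit or range.

## Robot

A 7-joint arm with a two-finger parallel gripper is mounted at the origin on the work surface. World frame = base frame: x ahead of the robot, y to its left, z up, the work surface at z = 0. Lengths are in m, angles in rad, forces in N, time in s.
With the tool pointing down it reaches from about 0.425 to 0.925 m from the base axis. Payload 6.8 kg.
Tool frame: the origin (TCP) lies between the finger pads; the fingertips stand 17 mm ahead of it and the grasp point (between the pads) lies 2 mm behind it; z points along the fingers, y is the direction in which the jaws open and shut (so a half turn about z gives the same grasp; the last joint's range is limited). The gripper opens to 85 mm and grips with 20 to 120 N. Pads are 22 mm wide; open, the fingers measure 114 mm over their backs; the gripper's body (76 mm by 85 mm) begins 54 mm behind the grasp point. The pads swing forward as they close: fully open they stand 13 mm farther back than shut.
Start: joints at [-1.244, 0.477, 0.022, 1.555, -0.011, 1.109, -0.083], TCP at [0.284, 0.612, 0.248] pointing down, gripper open.
Joint ranges: [-2.96, 2.96], [-0.34, 2.1], [-1.41, 1.46], [0.24, 2.44], [-1.37, 4.51], [0.17, 1.92], [-2.96, 2.96]. Speed limits (rad/s): [2.39, 2.39, 3.14, 3.14, 3.14, 3.14, 3.14].

## Interface

Orientations are given as a unit quaternion [w, x, y, z].
In Python, from station import bot gives the robot as it stands. The module is installed in compiled form; this text tells all that it offers.
- The arm moves only by the tool carry_out, never from a script. Its argument "moves" is a list of rows, each a list of 3 entries, a list of its own where there are three numbers: the turn, a rotation vector about the tool's x, y, z in degrees, then the shift along the tool's x, y, z in cm, then the finger opening in cm, from 0 to 8.54. A call has 1 to 5 rows; each row is the pose to reach, as a shift and turn from the pose commanded when the call began, along the tool's axes at that moment; what a row does not reach only later rows make up. A row lasts 1/8 s, in which the tool goes at most 62.5 mm and 10.7 degrees, less where a joint would pass 70% of its speed; a pose out of reach is approached as far as the arm can. A call with a gripper value outside its range is refused whole. The fingers move at their own pace and stop on an object; "newtons" is the grip in N (left out, the last holds). Time passes only in rows, so rows that repeat a pose let the fingers close. It gives the time, the measured TCP pose, the force and the opening at its end, in the units of the state.
- bot.get_obs(): the state, without advancing time (a new reading comes with each control period).
- bot.read_camera(name): name is "scene" or "top" or "wrist"; returns the picture (420x560x3 uint8, red, green, blue); there is no depth.
- bot.camera_info(name): a dict with "vertical_fov" (degrees; the focal length in pixels is half the picture's height over the tangent of half this angle, whatever the lens; pixels are square), "cx", "cy" (the principal point, pixels), "position" and "attitude" of the camera in the world. Camera axes: x right, y up, looking along -z (the intrinsics and any distortion apply to the point x, -y, -z); pixel columns grow to the right and rows downward; lengths in m; the calibration is good to about 2 mm. The wrist camera is an equidistant fisheye: a pixel r from the principal point sees the ray r / f radians off the axis. A picture is of the moment at which its call begins: read the wrist's pose just before it. camera_info takes no time and is no camera call; for the wrist camera it gives the pose at the moment of the call.
- bot.hand_in(): hands the job in, once; it reports no verdict.
Trained networks look in the newest picture that a camera, given by its name, has taken for a name from the list of things; names that differ only in an ending like _2 or _b are one class to them, and where a whole thing is asked for, a point or a joint stands for the part that bears it (a point fixed in the world has none). Each returns a list of dicts, best first, with "score" (0 to 1); they miss things now and then, are a little off and sometimes report something else, mostly with a low value. They report only what shows in the picture. A call takes as long as a camera call. They do not tell look-alikes from the thing itself.
- bot.silhouettes(label, camera): "region" (420x560 bool, what is visible of it) and "location" ([column, row] in pixels, amid what is visible of it).
The state is a dict: "t": time; "q": joint angles; "joint_vel": joint speeds; "joint_torque": joint torques, N m; "eef_pos": TCP position; "tool_rot": TCP orientation; "contact_force": force on the tool from outside, world axes, zero at the start; "torque": the same for the moment, N m; "gripper_width": opening from 0.0 (shut) to 1.0 (fully open).
Only numpy, scipy, OpenCV 4.12 (cv2) and the standard library are available. Lean on these libraries where they do the work, as an engineer would, in place of code of your own. Each camera call takes 0.05 s, during which the arm holds its last target. There are 200 camera calls.

## Working session

There is one attempt and no reset: what is moved stays moved. The work goes in short steps, Python scripts to look and compute and a tool call to move; the robot and the scene stay as the last step left them, time stands still between calls to the robot, and variables do not carry over. Pictures are saved under pics/ and viewed, about 8 in all and at most 12, crops included, and the job is handed in when it is done.

Besides the shell and the picture viewer there is one more tool, called after ">>>" in YAML: its name, and indented under it one key for each argument. carry_out: Moves the arm, as the interface text tells. Its arguments: {"type":"object","properties":{"moves":{"type":"array"},"newtons":{"type":"number"}},"required":["moves"]}

```bash
mkdir -p pics
cat > h.py <<'E'
import numpy as np, cv2
from scipy.spatial.transform import Rotation as R
from station import bot
def cam(n):
    c=bot.camera_info(n); a=np.array(c["attitude"],float)
    M=a.reshape(3,3) if a.size==9 else R.from_quat(a[[1,2,3,0]]).as_matrix()
    f=210/np.tan(np.radians(c["vertical_fov"])/2)
    return c,M,f
def ray(n,uv,C=None):
    c,M,f=C or cam(n); x=(uv[0]-c["cx"])/f; y=(uv[1]-c["cy"])/f
    if n=="wrist":
        r=np.hypot(x,y); d=np.array([x/r*np.sin(r),y/r*np.sin(r),np.cos(r)]) if r>0 else np.array([0,0,1.])
    else: d=np.array([x,y,1.])
    return np.array(c["position"]),M@(d*[1,-1,-1])
def at_z(n,uv,z,C=None):
    p,d=ray(n,uv,C); return p+d*(z-p[2])/d[2]
def proj(n,P,C=None):
    c,M,f=C or cam(n); q=(M.T@(np.array(P)-c["position"]))*[1,-1,-1]
    if n=="wrist":
        r=np.hypot(q[0],q[1]); t=np.arctan2(r,q[2]); s=f*t/max(r,1e-9)
    else: s=f/q[2]
    return np.array([c["cx"]+q[0]*s,c["cy"]+q[1]*s])
def save(n,im): cv2.imwrite("pics/"+n,im[:,:,::-1])
E
python3 - <<'E'
from h import *
o=bot.get_obs(); print({k:np.round(v,3) for k,v in o.items()})
for n in("scene","top","wrist"): print(n,bot.camera_info(n))
im=bot.read_camera("top"); save("top.png",im); 
for l in("pot_mid","pot_narrow","pot_wide","board"):
    for s in bot.silhouettes(l,"top")[:5]:
        m=s["region"]; ys,xs=np.where(m)
        print(l,round(s["score"],2),np.round(s["location"]),m.sum(),xs.min(),xs.max(),ys.min(),ys.max(),np.round(at_z("top",s["location"],.08 if l!="board" else .02),3))
im=bot.read_camera("scene"); save("scene.png",im)
print(bot.get_obs()["t"])
E
```

```text
{'t': np.float64(0.0), 'q': array([-1.244,  0.478,  0.022,  1.556, -0.012,  1.109, -0.083]), 'joint_vel': array([ 0.   , -0.   ,  0.   , -0.002, -0.   , -0.002,  0.   ]), 'joint_torque': array([ 1.0000e-03, -5.9645e+01,  1.6080e+00, -2.8120e+01,  1.3000e-02,
        1.0000e-02, -0.0000e+00]), 'eef_pos': array([0.284, 0.612, 0.247]), 'tool_rot': array([-0.   ,  0.216,  0.976, -0.001]), 'contact_force': array([ 0.555, -0.525,  0.322]), 'torque': array([-0.009, -0.018,  0.027]), 'gripper_width': np.float64(1.005)}
scene {'vertical_fov': 53.53994208205624, 'cx': 284.8968861318597, 'cy': 207.21640216151016, 'position': array([0.97891728, 0.4470118 , 0.49519369]), 'attitude': array([0.37019118, 0.17747623, 0.38676168, 0.82575788])}
top {'vertical_fov': 56.61737111869276, 'cx': 281.9702673975453, 'cy': 205.8334455500345, 'position': array([0.46125905, 0.05477964, 0.78863502]), 'attitude': array([ 0.71386755,  0.06453015, -0.06165282, -0.6945703 ])}
wrist {'vertical_fov': 65.70646984690485, 'cx': 277.91024367660737, 'cy': 215.59754841294753, 'position': array([0.21487246, 0.64402387, 0.3726034 ]), 'attitude': array([ 0.8334283 , -0.12738814, -0.08047782,  0.53168868])}
pot_mid 0.77 [172. 138.] 640 156 185 122 154 [0.715 0.274 0.08 ]
pot_mid 0.59 [171. 192.] 642 153 184 177 204 [0.61  0.266 0.08 ]
pot_mid 0.57 [211. 147.] 566 197 223 133 163 [0.698 0.197 0.08 ]
pot_narrow 0.49 [224. 270.] 206 218 235 262 275 [0.469 0.16  0.08 ]
pot_wide 0.9 [241. 183.] 829 222 252 167 201 [0.63  0.137 0.08 ]
board 0.92 [386. 221.] 8628 318 452 184 252 [ 0.576 -0.148  0.02 ]
0.3
```

View pics/top.png

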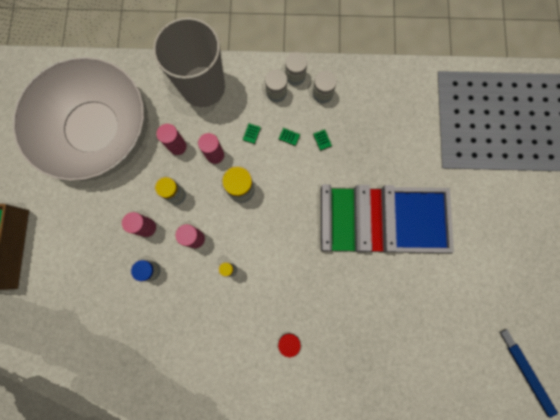

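View pics/scene.png

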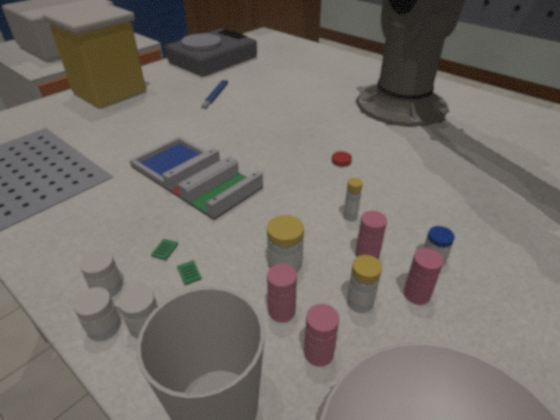

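The top view shows three yellow caps, at (167,188), (238,182) and (226,269). The cap sizes make (167,188) the middle one, (238,182) the wide one and (226,269) the narrow one. Four pink look-alikes and a blue-capped pot at (143,270) are also there, so I'll measure the caps and the board floors by colour and check with a crop.

Run:
```python
from h import *
im=cv2.imread("pics/top.png"); hsv=cv2.cvtColor(im,cv2.COLOR_BGR2HSV); C=cam("top")
def blobs(lo,hi,amin,z,nm):
    m=cv2.inRange(hsv,lo,hi); n,l,s,c=cv2.connectedComponentsWithStats(m)
    for i in range(1,n):
        if s[i,4]>amin:
            p=np.argwhere(l==i)[:,::-1].astype(np.float32); r=cv2.minAreaRect(p); b=cv2.boxPoints(r)
            print(nm,np.round(c[i],1),"area",s[i,4],"box",np.round(r[1],1),np.round(at_z("top",c[i],z,C),4))
            if amin>150: print(np.round([at_z("top",q,z,C)[:2] for q in b],4).tolist())
blobs((20,150,110),(35,255,255),60,.08,"yellow")
blobs((150,90,90),(175,255,255),80,.08,"pink")
blobs((55,150,60),(75,255,255),400,.006,"green")
blobs((105,150,60),(125,255,255),600,.006,"blue")
blobs((0,180,100),(8,255,255),200,.006,"red")
o=bot.get_obs(); q=o["tool_rot"]; T=R.from_quat(np.r_[q[1:],q[0]]); print(np.round(T.as_matrix(),3))
cv2.imwrite("pics/crop.png",cv2.resize(im[110:300,110:470],None,fx=2.2,fy=2.2,interpolation=cv2.INTER_CUBIC))
```

```text
yellow [236.7 180.7] area 661 box [28. 28.] [0.6346 0.1454 0.08  ]
yellow [165.3 187. ] area 333 box [20. 20.] [0.619  0.2778 0.08  ]
yellow [225.5 269. ] area 151 box [12. 13.] [0.4712 0.1576 0.08  ]
pink [166.9 133.7] area 302 box [19.1 18.4] [0.7232 0.2832 0.08  ]
pink [208.3 143.3] area 302 box [19.1 18.4] [0.7063 0.2029 0.08  ]
pink [132.9 222.5] area 334 box [19. 20.] [0.5507 0.3318 0.08  ]
pink [186.7 234.9] area 349 box [20.6 19.7] [0.5307 0.2315 0.08  ]
green [342.8 219. ] area 1299 box [60.4 21.3] [ 0.5789 -0.0642  0.006 ]
[[0.6404, -0.0412], [0.6425, -0.0849], [0.5188, -0.0866], [0.5169, -0.044]]
blue [420.4 219.7] area 2625 box [50. 53.] [ 0.5817 -0.2211  0.006 ]
[[0.5271, -0.1705], [0.6357, -0.1731], [0.6385, -0.2756], [0.5298, -0.2705]]
blue [532.5 380.5] area 669 box [79.   8.6] [ 0.2809 -0.4215  0.006 ]
[[0.3373, -0.3811], [0.3457, -0.3959], [0.2265, -0.4608], [0.2185, -0.4463]]
red [376.4 220.1] area 613 box [60.3 10.1] [ 0.5784 -0.1321  0.006 ]
[[0.6405, -0.1211], [0.6417, -0.1417], [0.5184, -0.1429], [0.5173, -0.1229]]
red [289.  344.9] area 376 box [22. 20.] [0.3322 0.0391 0.006 ]
[[0.3517, 0.0587], [0.3528, 0.0203], [0.3125, 0.0195], [0.3115, 0.0576]]
[[-0.907  0.421 -0.   ]
 [ 0.421  0.907 -0.001]
 [-0.    -0.001 -1.   ]]
```

View pics/crop.png

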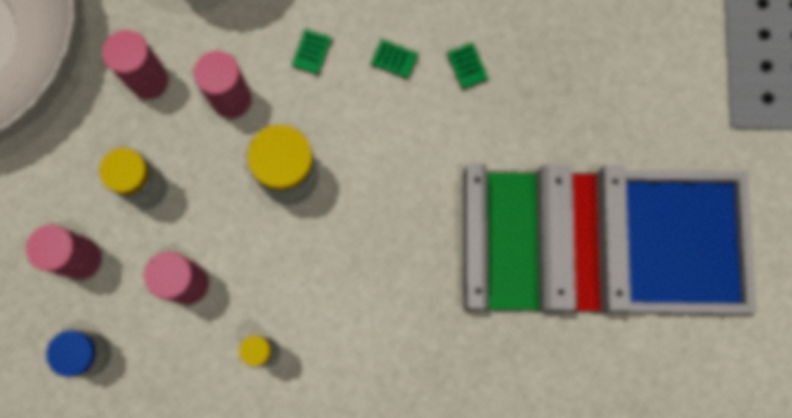

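The crop agrees: the middle pot is at crop (123,170), world (0.619, 0.278). Its cap is 20 px wide, against 28 px for the wide pot and 13 px for the narrow one, and the pinks lie at least 85 mm away. The board centre is at about (0.579, -0.148) with yaw about 0.7°. I'll approach with the jaws along board x.

>>> carry_out:
  moves:
    - [[0, 0, 10], [-4, -4, 0], 8.5]
    - [[0, 0, 20], [-8, -8, 0], 8.5]
    - [[0, 0, 30], [-12, -12, 0], 8.5]
    - [[0, 0, 40], [-16.5, -15, 0], 8.5]
    - [[0, 0, 50], [-22, -16, 0], 8.5]
  newtons: 40

```text
t: 0.92
eef_pos: [0.4163, 0.3727, 0.2487]
tool_rot: [-0.0, 0.61, 0.792, 0.0]
contact_force: [0.9, 0.5, -0.6]
gripper_width: 0.995
```

```bash
cat >> h.py <<'E'
def goto(x,y,z,yaw_deg):
    "tool-frame turn about z (deg) and shift (cm) to TCP xyz with jaw axis (tool y) at yaw_deg"
    o=bot.get_obs(); q=o["tool_rot"]; T=R.from_quat(np.r_[q[1:],q[0]]); Q=T.as_matrix()
    des=R.from_matrix(np.column_stack([np.cross([np.cos(np.radians(yaw_deg)),np.sin(np.radians(yaw_deg)),0],[0,0,-1]),[np.cos(np.radians(yaw_deg)),np.sin(np.radians(yaw_deg)),0],[0,0,-1]]))
    print("t",round(float(o["t"]),2),"eef",np.round(o["eef_pos"],4),"w",round(float(o["gripper_width"]),3),"F",np.round(o["contact_force"],2))
    print("turn",np.round((T.inv()*des).as_rotvec(degrees=True),2),"shift",np.round(Q.T@(np.array([x,y,z])-o["eef_pos"])*100,2),"q7",round(float(o["q"][6]),2))
E
python3 -c "
from h import *
goto(.619,.278,.15,0.7)"
```

```text
t 0.93 eef [0.4163 0.3727 0.2487] w 0.995 F [ 0.88  0.54 -0.59]
turn [-0.03 -0.04 14.11] shift [-14.34  17.18   9.85] q7 -0.5
```

>>> carry_out:
  moves:
    - [[0, 0, 7], [-4, 4.7, 0], 8.5]
    - [[0, 0, 14.1], [-8, 9.6, 0], 8.5]
    - [[0, 0, 14.1], [-12, 14.4, 0], 8.5]
    - [[0, 0, 14.1], [-14.3, 17.2, 4], 8.5]
    - [[0, 0, 14.1], [-14.3, 17.2, 7], 8.5]

```text
t: 1.55
eef_pos: [0.6225, 0.2776, 0.1768]
tool_rot: [0.001, 0.703, 0.711, -0.0]
contact_force: [-0.1, 0.5, -0.5]
gripper_width: 0.991
```

Run:
```python
from h import *
C=cam("wrist"); im=bot.read_camera("wrist"); save("w1.png",im)
hsv=cv2.cvtColor(im,cv2.COLOR_RGB2HSV); m=cv2.inRange(hsv,(20,130,90),(35,255,255))
n,l,s,c=cv2.connectedComponentsWithStats(m)
for i in range(1,n):
    if s[i,4]>60:
        p=np.argwhere(l==i)[:,::-1]; W=np.array([at_z("wrist",q,.08,C)[:2] for q in p]); print(np.round(c[i]),s[i],np.round(W.mean(0),4),np.round(np.ptp(W,axis=0),3))
goto(.619,.278,.06,0.7)
```

```text
[271. 217.] [ 244  190   54   55 2294] [0.6171 0.2831] [0.038 0.041]
[288. 349.] [ 258  327   60   42 1928] [0.6326 0.1616] [0.053 0.049]
t 1.6 eef [0.6187 0.2784 0.1723] w 0.998 F [-2.03 -1.28 -2.69]
turn [-0.33  0.24  0.13] shift [ 0.    0.1  11.23] q7 -0.32
```

View pics/w1.png

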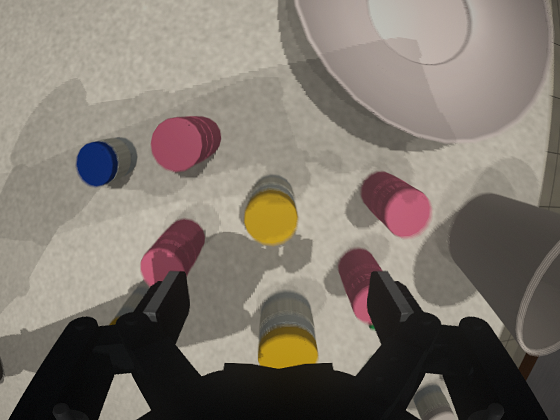

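The wrist view shows the middle pot's cap at (271,217), the wide one at (288,349) partly behind the gripper, and pinks around them. The arm was still settling, so I'll re-measure once now that it's still.

Run:
```python
from h import *
for k in range(2):
    C=cam("wrist"); im=bot.read_camera("wrist")
    hsv=cv2.cvtColor(im,cv2.COLOR_RGB2HSV); m=cv2.inRange(hsv,(20,130,90),(35,255,255))
    n,l,s,c=cv2.connectedComponentsWithStats(m)
    for i in range(1,n):
        if s[i,4]>60:
            p=np.argwhere(l==i)[:,::-1]; W=np.array([at_z("wrist",q,.08,C)[:2] for q in p]); print(np.round(c[i]),s[i],np.round((W.max(0)+W.min(0))/2,4),np.round(np.ptp(W,axis=0),3))
goto(.619,.28,.06,0.7)
e=bot.get_obs()["eef_pos"]; print(proj("wrist",e+[.05,0,-.017]),proj("wrist",e+[-.05,0,-.017]))
```

```text
[276. 221.] [ 249  193   55   57 2433] [0.6165 0.2819] [0.038 0.042]
[293. 351.] [ 262  331   61   38 1624] [0.6323 0.1643] [0.054 0.044]
[279. 222.] [ 252  194   55   57 2404] [0.6177 0.2818] [0.039 0.042]
[294. 351.] [ 264  331   60   38 1611] [0.6331 0.1641] [0.053 0.044]
t 1.7 eef [0.6186 0.2809 0.1766] w 0.994 F [-0.69  0.64  0.4 ]
turn [-0.2   0.09  0.29] shift [-0.07  0.08 11.66] q7 -0.32
[376.64680677 276.88755365] [180.16087025 273.70978179]
```

>>> carry_out:
  moves:
    - [[0, 0, 0], [0.2, -0.1, 5], 8.5]
    - [[0, 0, 0], [0.2, -0.1, 10], 8.5]
    - [[0, 0, 0], [0.2, -0.1, 12], 7.5]
    - [[0, 0, 0], [0.2, -0.1, 12], 3]
    - [[0, 0, 0], [0.2, -0.1, 12], 3]
  newtons: 40

```text
t: 2.33
eef_pos: [0.6203, 0.2839, 0.0609]
tool_rot: [0.001, 0.701, 0.713, 0.002]
contact_force: [-0.9, 0.0, 0.4]
gripper_width: 0.461
```

>>> carry_out:
  moves:
    - [[0, 0, 0], [0, 0, 0], 3]
    - [[0, 0, 0], [0, 0, 0], 3]
    - [[0, 0, 0], [0, 0, 0], 3]

```text
t: 2.7
eef_pos: [0.6202, 0.2839, 0.0608]
tool_rot: [0.0, 0.701, 0.713, 0.002]
contact_force: [-1.5, 0.7, 7.7]
gripper_width: 0.463
```

Gripped at 39.5 mm opening, which matches the 40 mm pot. Lifting.

>>> carry_out:
  moves:
    - [[0, 0, 0], [0, 0, -2], 3]
    - [[0, 0, 0], [0, 0, -5], 3]
    - [[0, 0, 0], [0, 0, -9], 3]
    - [[0, 0, 0], [0, 0, -13], 3]
    - [[0, 0, 0], [0, 0, -13], 3]

```text
t: 3.32
eef_pos: [0.6212, 0.2837, 0.1939]
tool_rot: [0.001, 0.701, 0.713, 0.004]
contact_force: [0.2, -0.1, -1.1]
gripper_width: 0.457
```

Run:
```python
from h import *
goto(.578,-.061,.185,0.7)
```

```text
t 3.33 eef [0.6212 0.2837 0.1939] w 0.457 F [ 0.19 -0.13 -1.05]
turn [ 0.42 -0.23  0.25] shift [-34.4   -4.9    0.71] q7 -0.32
```

>>> carry_out:
  moves:
    - [[0, 0, 0], [-5, -0.7, 0], 3]
    - [[0, 0, 0], [-11, -1.5, 0], 3]
    - [[0, 0, 0], [-17, -2.5, 0], 3]
    - [[0, 0, 0], [-22, -3.2, 0], 3]
    - [[0, 0, 0], [-27, -4, 0], 3]

```text
t: 3.95
eef_pos: [0.5825, 0.0106, 0.1885]
tool_rot: [-0.0, 0.701, 0.713, -0.0]
contact_force: [0.2, 0.7, -0.9]
gripper_width: 0.462
```

>>> carry_out:
  moves:
    - [[0, 0, 0], [-4, -0.5, 0], 3]
    - [[0, 0, 0], [-6.5, -0.8, 0], 3]
    - [[0, 0, 0], [-7.4, -0.9, 0], 3]
    - [[0, 0, 0], [-7.4, -0.9, 0], 3]
    - [[0, 0, 0], [-7.4, -0.9, 0], 3]

```text
t: 4.58
eef_pos: [0.5759, -0.0599, 0.1882]
tool_rot: [-0.0, 0.7, 0.714, 0.0]
contact_force: [0.3, 0.3, -0.7]
gripper_width: 0.461
```

Run:
```python
from h import *
goto(.578,-.061,.185,0.7)
C=cam("wrist"); im=bot.read_camera("wrist")
# predicted board outline points drawn for checking pose
o=np.array([.579,-.148]); a=np.radians(.7); Rm=np.array([[np.cos(a),-np.sin(a)],[np.sin(a),np.cos(a)]])
def W(x,y,z): return np.r_[o+Rm@[x,y],z]
d=im.copy()
for y,z in((.062,.006),(.112,.006),(.006,.006),(.036,.006),(.036,.036),(.062-.005,.036),(.112+.005,.036),(.006,.036),(-.122,.006)):
    for x in np.arange(-.065,.066,.005):
        u=proj("wrist",W(x,y,z),C); cv2.circle(d,tuple(int(round(t)) for t in u),1,(255,255,0) if z<.01 else (255,0,255),-1)
save("w2.png",d); save("w2raw.png",im)
```

```text
t 4.58 eef [ 0.5759 -0.0599  0.1882] w 0.461 F [ 0.34  0.3  -0.7 ]
turn [-0.01 -0.04  0.42] shift [-0.11  0.21  0.32] q7 0.21
```

View pics/w2.png

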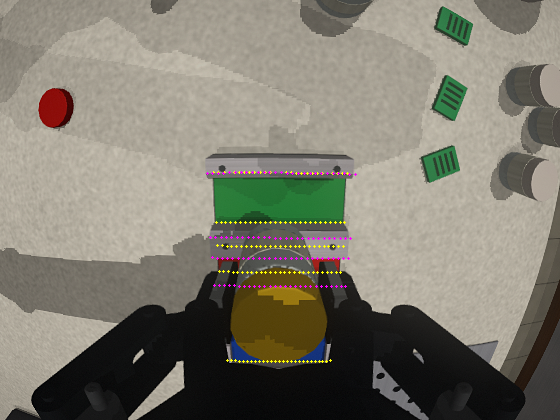

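The overlay fits the board's x extent and the far rail. The green floor's near edge looks about 4 px off, so I'll check it with a numeric profile.

Run:
```python
from h import *
im=cv2.imread("pics/w2raw.png")[:,:,::-1]; C=cam("wrist"); print(np.round(C[0]["position"],3))
hsv=cv2.cvtColor(im,cv2.COLOR_RGB2HSV); g=cv2.inRange(hsv,(50,100,30),(80,255,255)); 
for c in(225,250,310,335):
    r=np.where(g[165:250,c])[0]+165
    print(c,r.min(),r.max(),"lo z6",np.round(at_z("wrist",(c,r.max()+.5),.006,C),4),"hi z31",np.round(at_z("wrist",(c,r.min()-.5),.031,C),4),"z36",np.round(at_z("wrist",(c,r.min()-.5),.036,C),4))
print(im[150:182:2,235].tolist()); print(im[220:275:2,222].tolist())
```

```text
[0.574 0.016 0.313]
225 178 221 lo z6 [ 0.5229 -0.0866  0.006 ] hi z31 [ 0.528 -0.037  0.031] z36 [ 0.5289 -0.0361  0.036 ]
250 178 221 lo z6 [ 0.5482 -0.0861  0.006 ] hi z31 [ 0.5504 -0.0368  0.031 ] z36 [ 0.5509 -0.0359  0.036 ]
310 179 222 lo z6 [ 0.6081 -0.086   0.006 ] hi z31 [ 0.6035 -0.0367  0.031 ] z36 [ 0.603  -0.0358  0.036 ]
335 179 222 lo z6 [ 0.6336 -0.0856  0.006 ] hi z31 [ 0.626 -0.036  0.031] z36 [ 0.6251 -0.0351  0.036 ]
[[154, 149, 137], [156, 151, 138], [83, 82, 78], [82, 79, 78], [143, 137, 136], [151, 146, 146], [159, 153, 153], [154, 150, 149], [152, 146, 146], [160, 154, 154], [156, 151, 150], [150, 146, 144], [111, 108, 106], [115, 111, 110], [34, 96, 44], [43, 116, 55]]
[[36, 98, 45], [69, 84, 70], [83, 81, 79], [83, 81, 80], [82, 79, 79], [113, 109, 108], [139, 136, 135], [89, 86, 85], [91, 89, 88], [108, 105, 102], [105, 102, 100], [107, 104, 102], [96, 94, 92], [64, 62, 61], [87, 84, 83], [110, 106, 105], [107, 102, 102], [107, 102, 102], [102, 102, 101], [107, 54, 52], [106, 27, 22], [77, 54, 50], [64, 67, 64], [66, 67, 65], [66, 67, 63], [65, 65, 61], [64, 64, 62], [65, 66, 62]]
```

Run:
```python
from h import *
im=cv2.imread("pics/w2raw.png")[:,:,::-1]; C=cam("wrist"); e=bot.get_obs()["eef_pos"]
hsv=cv2.cvtColor(im,cv2.COLOR_RGB2HSV); m=cv2.inRange(hsv,(15,120,40),(35,255,255)); m[:255]=0
n,l,s,c=cv2.connectedComponentsWithStats(m); i=1+s[1:,4].argmax(); print(s[i])
zt=e[2]-.0608+.08
ct,_=cv2.findContours((l==i).astype(np.uint8),0,1); P=max(ct,key=cv2.contourArea)[:,0]
W=np.array([at_z("wrist",q,zt,C)[:2] for q in P]); print(np.round(W.min(0)-e[:2],4),np.round(W.max(0)-e[:2],4))
for yo in(-.006,-.003,0,.003,.006):
    t=np.linspace(0,6.28,9); 
    print(yo,[tuple(np.round(proj("wrist",np.r_[e[:2]+[0,yo]+.02*np.array([np.cos(a),np.sin(a)]),zt],C)).astype(int)) for a in(0,1.57,3.14,4.71)])
```

```text
[ 230  268   97   95 7281]
[-0.0196 -0.0231] [0.0192 0.0232]
-0.006 [(np.int64(327), np.int64(332)), (np.int64(279), np.int64(290)), (np.int64(229), np.int64(330)), (np.int64(277), np.int64(367))]
-0.003 [(np.int64(328), np.int64(326)), (np.int64(280), np.int64(283)), (np.int64(229), np.int64(324)), (np.int64(277), np.int64(362))]
0 [(np.int64(329), np.int64(320)), (np.int64(280), np.int64(276)), (np.int64(228), np.int64(318)), (np.int64(278), np.int64(357))]
0.003 [(np.int64(329), np.int64(314)), (np.int64(280), np.int64(268)), (np.int64(228), np.int64(312)), (np.int64(278), np.int64(352))]
0.006 [(np.int64(330), np.int64(307)), (np.int64(280), np.int64(261)), (np.int64(227), np.int64(306)), (np.int64(278), np.int64(346))]
```

Board pose confirmed (GO centre line at y≈-0.061), and the pot sits centred in the grip to about 2 mm. Lowering into GO.

>>> carry_out:
  moves:
    - [[0, 0, 0.4], [-0.1, 0.2, 3], 3]
    - [[0, 0, 0.4], [-0.1, 0.2, 6], 3]
    - [[0, 0, 0.4], [-0.1, 0.2, 8], 3]
    - [[0, 0, 0.4], [-0.1, 0.2, 9], 3]
    - [[0, 0, 0.4], [-0.1, 0.2, 9], 3]

```text
t: 5.25
eef_pos: [0.5776, -0.062, 0.0979]
tool_rot: [-0.0, 0.703, 0.711, -0.0]
contact_force: [0.1, 0.5, -0.5]
gripper_width: 0.461
```

Run:
```python
from h import *
goto(.578,-.0605,.069,0.7)
```

```text
t 5.25 eef [ 0.5776 -0.062   0.0979] w 0.461 F [ 0.05  0.48 -0.5 ]
turn [-0.05 -0.01 -0.06] shift [0.15 0.05 2.89] q7 0.26
```

>>> carry_out:
  moves:
    - [[0, 0, 0], [0.1, 0, 1], 3]
    - [[0, 0, 0], [0.1, 0, 2], 3]
    - [[0, 0, 0], [0.1, 0, 2.8], 3]
    - [[0, 0, 0], [0.1, 0, 2.9], 3]
    - [[0, 0, 0], [0.1, 0, 2.9], 3]

```text
t: 5.88
eef_pos: [0.5777, -0.0618, 0.0693]
tool_rot: [0.0, 0.704, 0.711, -0.0]
contact_force: [-0.2, 0.9, -1.0]
gripper_width: 0.46
```

>>> carry_out:
  moves:
    - [[0, 0, 0], [0, 0, 0.2], 3]
    - [[0, 0, 0], [0, 0, 0.2], 3]

```text
t: 6.12
eef_pos: [0.5777, -0.0616, 0.0674]
tool_rot: [0.0, 0.703, 0.711, 0.0]
contact_force: [0.9, -0.4, -0.6]
gripper_width: 0.458
```

>>> carry_out:
  moves:
    - [[0, 0, 0], [0, 0, 0.2], 3]
    - [[0, 0, 0], [0, 0, 0.2], 3]

```text
t: 6.38
eef_pos: [0.5779, -0.0618, 0.0667]
tool_rot: [-0.0, 0.704, 0.711, 0.0]
contact_force: [-3.7, 1.6, 13.3]
gripper_width: 0.46
```

Run:
```python
from h import *
goto(.578,-.061,.07,0.7); save("s2.png",bot.read_camera("scene")[90:270,100:340].repeat(3,0).repeat(3,1))
```

```text
t 6.38 eef [ 0.5779 -0.0618  0.0667] w 0.46 F [-3.68  1.58 13.34]
turn [ 0.03 -0.04 -0.14] shift [ 0.08  0.01 -0.33] q7 0.28
```

View pics/s2.png

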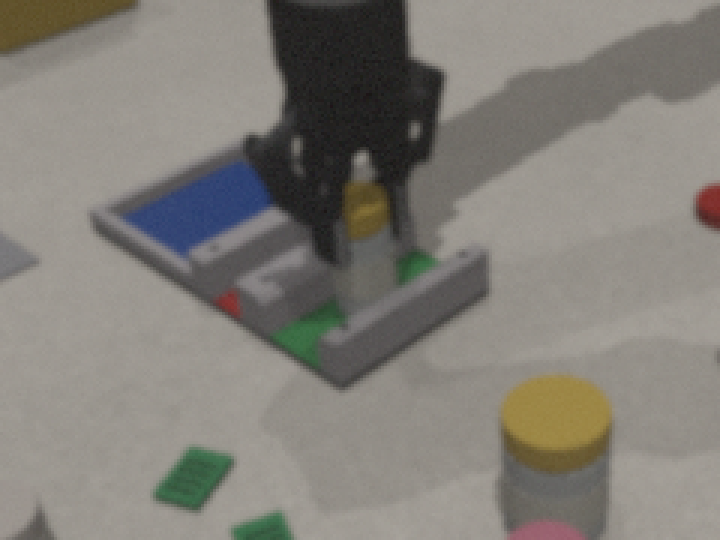

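The scene view shows the pot upright between the GO rails, and the 13 N reading shows it on the floor with the TCP at z=0.067. Next I lift it and move to NO-GO.

>>> carry_out:
  moves:
    - [[0, 0, 0], [0, 0, -2], 3]
    - [[0, 0, 0], [0, 0, -5], 3]
    - [[0, 0, 0], [0, 0, -6.5], 3]
    - [[0, 0, 0], [-3, 0, -6.5], 3]
    - [[0, 0, 0], [-6.5, 0, -6.5], 3]

```text
t: 7.05
eef_pos: [0.5787, -0.1263, 0.1309]
tool_rot: [0.0, 0.703, 0.712, 0.0]
contact_force: [0.4, -0.5, -0.7]
gripper_width: 0.461
```

>>> carry_out:
  moves:
    - [[0, 0, 0], [0, 0, 0], 3]
    - [[0, 0, 0], [0, 0, 1], 3]
    - [[0, 0, 0], [0, 0, 2], 3]
    - [[0, 0, 0], [0, 0, 2.6], 3]
    - [[0, 0, 0], [0, 0, 2.6], 3]

```text
t: 7.68
eef_pos: [0.5779, -0.1261, 0.1034]
tool_rot: [-0.001, 0.703, 0.711, -0.0]
contact_force: [-0.5, 0.0, -0.3]
gripper_width: 0.46
```

Run:
```python
from h import *
goto(.5785,-.127,.0967,0.7)
```

```text
t 7.67 eef [ 0.5779 -0.1261  0.1034] w 0.46 F [-0.54  0.05 -0.25]
turn [-0.09 -0.01 -0.07] shift [-0.09  0.06  0.67] q7 0.37
```

>>> carry_out:
  moves:
    - [[0, 0, 0], [-0.1, 0, 0.4], 3]
    - [[0, 0, 0], [-0.1, 0, 0.7], 3]
    - [[0, 0, 0], [-0.1, 0, 0.9], 3]
    - [[0, 0, 0], [-0.1, 0, 0.9], 3]
    - [[0, 0, 0], [-0.1, 0, 0.9], 3]

```text
t: 8.3
eef_pos: [0.5786, -0.1275, 0.0965]
tool_rot: [-0.0, 0.704, 0.711, 0.001]
contact_force: [-3.1, 2.2, 10.3]
gripper_width: 0.46
```

It is stopped at rail height (underside about 0.036) with 10 N of contact. I'll hold briefly, then go to the bay.

>>> carry_out:
  moves:
    - [[0, 0, 0], [0, 0, 0], 3]
    - [[0, 0, 0], [0, 0, 0], 3]
    - [[0, 0, 0], [0, 0, 0], 3]
    - [[0, 0, 0], [0, 0, -2], 3]
    - [[0, 0, 0], [0, 0, -4], 3]

```text
t: 8.93
eef_pos: [0.5785, -0.1279, 0.1366]
tool_rot: [0.0, 0.704, 0.711, 0.0]
contact_force: [0.1, -0.2, -0.8]
gripper_width: 0.459
```

>>> carry_out:
  moves:
    - [[0, 0, 0], [-4, 0, 0], 3]
    - [[0, 0, 0], [-8, 0, 0], 3]
    - [[0, 0, 0], [-8.8, 0, 1], 3]
    - [[0, 0, 0], [-8.8, 0, 3], 3]
    - [[0, 0, 0], [-8.8, 0, 5.5], 3]

```text
t: 9.55
eef_pos: [0.5796, -0.2137, 0.0791]
tool_rot: [-0.0, 0.703, 0.711, 0.001]
contact_force: [-0.0, 0.8, -0.8]
gripper_width: 0.462
```

Run:
```python
from h import *
goto(.5798,-.215,.0667,0.7)
```

```text
t 9.55 eef [ 0.5796 -0.2137  0.0791] w 0.462 F [-0.02  0.83 -0.77]
turn [ 0.02 -0.07 -0.  ] shift [-0.14  0.01  1.24] q7 0.53
```

>>> carry_out:
  moves:
    - [[0, 0, 0], [-0.1, 0, 0.7], 3]
    - [[0, 0, 0], [-0.1, 0, 1.1], 3]
    - [[0, 0, 0], [-0.1, 0, 1.3], 3]
    - [[0, 0, 0], [-0.1, 0, 1.3], 3]
    - [[0, 0, 0], [-0.1, 0, 1.3], 3]

```text
t: 10.18
eef_pos: [0.5795, -0.2167, 0.0678]
tool_rot: [0.0, 0.703, 0.711, 0.0]
contact_force: [0.0, -0.2, -0.9]
gripper_width: 0.458
```

>>> carry_out:
  moves:
    - [[0, 0, 0], [0, 0, 0.1], 3]
    - [[0, 0, 0], [0, 0, 0.2], 3]
    - [[0, 0, 0], [0, 0, 0.2], 3]

```text
t: 10.55
eef_pos: [0.5796, -0.2171, 0.0668]
tool_rot: [0.0, 0.704, 0.711, 0.0]
contact_force: [-3.3, 1.4, 11.3]
gripper_width: 0.462
```

>>> carry_out:
  moves:
    - [[0, 0, 0], [0, 0, 0], 4.3]
    - [[0, 0, 0], [0, 0, 0], 5.5]
    - [[0, 0, 0], [0, 0, 0], 7]
    - [[0, 0, 0], [0, 0, 0], 8]
    - [[0, 0, 0], [0, 0, 0], 8]

```text
t: 11.18
eef_pos: [0.5792, -0.2166, 0.0652]
tool_rot: [-0.0, 0.703, 0.711, -0.0]
contact_force: [0.0, -0.3, 0.3]
gripper_width: 0.937
```

>>> carry_out:
  moves:
    - [[0, 0, 0], [0, 0, -2], 8]
    - [[0, 0, 0], [0, 0, -6], 8]
    - [[0, 0, 0], [0, 0, -11], 8]
    - [[0, 0, 0], [6, 0, -16], 8]
    - [[0, 0, 0], [11, 0, -18], 8]

```text
t: 11.8
eef_pos: [0.5787, -0.1129, 0.2463]
tool_rot: [0.002, 0.705, 0.709, 0.001]
contact_force: [1.1, -0.0, -0.7]
gripper_width: 0.935
```

Run:
```python
from h import *
goto(.5798,-.215,.0667,0.7)
save("s3.png",bot.read_camera("scene")); im=bot.read_camera("top")
save("t3.png",im)
C=cam("top"); hsv=cv2.cvtColor(im,cv2.COLOR_RGB2HSV); m=cv2.inRange(hsv,(20,150,110),(35,255,255)); n,l,s,c=cv2.connectedComponentsWithStats(m)
for i in range(1,n):
    if s[i,4]>60: print(np.round(c[i],1),s[i,4],np.round(at_z("top",c[i],.08,C),4),np.round(at_z("top",c[i],.086,C),4))
```

```text
t 11.8 eef [ 0.5787 -0.1129  0.2463] w 0.935 F [ 1.06 -0.03 -0.67]
turn [ 0.24  0.03 -0.32] shift [-10.2   -0.04  17.96] q7 0.26
[236.8 180.9] 674 [0.6342 0.1452 0.08  ] [0.6327 0.1444 0.086 ]
[436.1 214.9] 340 [ 0.58   -0.2243  0.08  ] [ 0.579  -0.2219  0.086 ]
[225.6 269. ] 153 [0.4712 0.1574 0.08  ] [0.4711 0.1565 0.086 ]
```

View pics/s3.png

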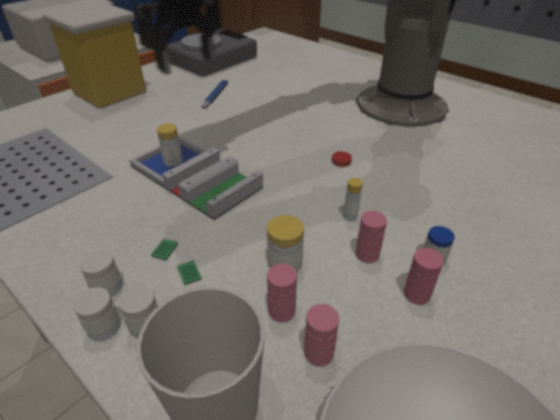

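The pot stands upright in the blue bay at (170,148), and the gripper is clear. The wide and narrow pots haven't moved, so I'm handing in.

```bash
python3 -c "
from station import bot
print(bot.hand_in())"
```

```text
the job is handed in; nothing more can be done
None
```

The middle yellow-capped pot passed the GO/NO-GO proof and now stands upright in the blue pass bay. I handed in after about 12 s of robot time; the hand-in gave no verdict.

- **GO slot:** I lowered the pot between the GO rails until it touched the floor, with a 13 N reading at the expected height.
- **NO-GO slot:** The rails stopped it with its underside about 36 mm above the table, with 10 N of contact held for over 0.4 s.
- **Pass bay:** I set it down in the gripper until the floor pushed back (11 N), then released it and drew the arm clear.

**Last checks:** The scene picture shows the pot upright in the bay. The gripper's release position puts it about 2 mm from the bay centre, while the top camera puts it about 7 mm off. The two disagree by about 5 mm, and both are well within the 42 mm limit. The wide and narrow pots measure within 1 mm of where they started, and no check failed.

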